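# Reset the turntable drive and seat its splined gear

## Task

Reset the display turntable's drive: pull the red knob on the green drive box all the way out past its click and push it fully home again. Then pick up the brass gear by its blue wing, turn it until its cross-shaped stem meshes with the cross slot in the aluminium hub, slide it fully home against the spring and finish while still holding it pressed down there. Leave the coach, the hopper, the bench and the lamp post where they are.

Things in the scene. Friction and masses are not known exactly. Their poses are not given: they have to be found in the camera images.
- drive: green painted metal drive box, 120 x 120 x 44 high, fixed to the shelf; origin at the centre of its underside, z up. The red knob sticks out of its -x face; the hub stands on its top, its axis 15 mm from the box's centre towards the box's +x.
- reset_knob (a joint): travel of the red knob out of the box, along the box's -x: 0 is fully home (the start), 0.030 fully out against its stop. A detent holds it at both ends; about 6 N starts it from either end, and past the middle it snaps on to the other end.
- knob_grip (a point): centre of the red plastic knob, a cylinder 24 in diameter and 20 long, its axis along the box's x, 28 above the shelf; it moves with the knob. Fully home this point is 25 from the box's face; a thin rod (8 in diameter) joins it to the box.
- hub (a joint): angle of the hub about the vertical relative to the box, counter-clockwise seen from above; stiff to turn (0.15 N m), turns at most 0.8 rad either way.
- socket (a point): centre of the slot's mouth at the top of the round aluminium hub (52 in diameter, 22 high, top 66 above the shelf). The slot is a plus-shaped cross with arms along this point's +-x and +-y, each bar 33 long, 11 wide, 22 deep. A brass spring plunger, 9.6 in diameter, stands in its middle, top 15 below the mouth.
- plunger (a joint): how far the spring plunger in the slot is pressed down: 0 free, 0.006 when the gear is fully home with its disc on the hub. It pushes back with 4 N at first and 6.4 N when the gear is home, so the gear rises about 6 mm if it is let go.
- gear: brass gear, about 0.14 kg (a third more or less), standing upright on its stem; origin at the centre of the stem's foot, z up. Steel cross stem 21 long: two crossed bars, each 30 long and 8 wide, along the gear's x and y (foot rounded, radius 4). Above it a toothed disc, 61 in diameter, from 21 to 29. The stem fits four ways, a quarter turn apart. Fully home the foot is 21 below the slot's mouth.
- wing (a point): centre of the blue plastic wing by which the gear is gripped, 46 above the gear's foot: 36 long along the gear's x, 14 thick along its y, 34 high (29 to 63 above the foot, standing on the disc). Four black marks on the disc lie over the stem's arms.
- coach: silver die-cast passenger coach, 240 long along y, 34 wide, 50 high, 0.45 kg, loose on the track on the far side; origin at the centre of its underside.
- hopper: matte black plastic coal hopper wagon, 120 long along y, 36 wide, 42 high, loose on the same track; origin at the centre of its underside.
- bench: white ceramic platform bench, 70 x 26 x 37 high, loose; origin at the centre of its underside.
- lamp: small aluminium lamp post, 115 high on a foot 36 in diameter, loose and easily tipped; origin at the centre of its underside.
There are look-alikes about, which are no part of the job. Of the things that look like the coach, the larger one is meant. Of the things that look like the drive, the smaller one is meant.

How it is judged:
By the outcome, as a careful person would: the job done as asked, in the order asked, and still so for the second after the job is handed in, while the arm keeps its last pose, push and grip.
It also fails if it takes over 54 s, if anything falls off the work surface, if the arm or the gripper's body presses on something with over 40 N, if the wrist force passes 120 N, or if a joint passes its speed limit or range.

## Robot

A 7-joint arm with a two-finger parallel gripper is mounted at the origin on the work surface. World frame = base frame: x ahead of the robot, y to its left, z up, the work surface at z = 0. Lengths are in m, angles in degrees, forces in N, time in s.
With the tool pointing down it reaches from about 0.425 to 0.875 m from the base axis. Payload 4.7 kg.
Tool frame: the origin (TCP) lies midway between the tips of the shut fingers; the grasp point (between the pads) lies 19 mm behind it; z points along the fingers, y is the line along which they close (so a half turn about z gives the same grasp; the last joint's range is limited). The gripper opens to 87 mm and grips with 3 to 60 N. Pads are 19 mm wide; open, the fingers measure 117 mm over their backs; the gripper's body (75 mm by 190 mm) begins 51 mm behind the grasp point.
Start: joints at [74.719, 18.392, -4.016, 83.108, 1.295, 78.541, -3.26], TCP at [0.18, -0.625, 0.223] pointing down, gripper open.
Joint ranges: [-163.93, 163.93], [-17.29, 119.83], [-79.2, 71.16], [3.27, 140.29], [-89.18, 269.18], [5.43, 117.66], [-154.24, 154.24]. Speed limits (degrees/s): [147.25, 147.25, 180, 180, 180, 180, 180].

## Interface

Orientations are given as [roll, pitch, yaw] about the fixed x, y, z axes, in that order (R = Rz(yaw) Ry(pitch) Rx(roll)).
In Python, from cell import env gives the robot as it stands.
- The arm moves only by the tool step_arm, never from a script. Its argument "moves" is a list of rows, each an object with "dp": the shift along the tool's x, y, z in mm, a list of three; "dr": the turn, a rotation vector about the tool's x, y, z in rad, a list of three; "fingers": the closure, from 0 (fully open) to 1 (shut). In form: [{"dp": [dx, dy, dz], "dr": [ax, ay, az], "fingers": fingers}, ...]. A call has exactly 5 rows; each row shifts and turns the commanded pose from where the row before left it, along the tool's axes as they then stand; what a row does not reach is not made up. A row lasts 1/8 s, in which the tool goes at most 62.5 mm and 10.7 degrees, less where a joint would pass 70% of its speed; a pose out of reach is approached as far as the arm can. A call with a gripper value outside its range is refused whole. The fingers move at their own pace and stop on an object; "squeeze" is the grip in N (left out, the last holds). Time passes only in rows, so rows that do not move let the fingers close, or fill a call up. It gives the time, the measured TCP pose, the force, the opening and the grip force at its end, in the units of the state.
- env.get_obs(): the state, without advancing time (a new reading comes with each control period).
- env.read_camera(name): name is "scene" or "top"; returns the picture (400x640x3 uint8, red, green, blue); there is no depth.
- env.camera_model(name): a dict with "fx", "fy", "cx", "cy" (pixels), "k1" (the pictures are not rectified: a ray, as slopes to the right and down, at radius r is drawn at 1 + k1 r^2 times it, then the intrinsics apply), "R" (3x3) and "t" (3): a world point X has camera coordinates R X + t. Camera axes: x right, y down, z forward; pixel columns grow to the right and rows downward; lengths in m; the calibration is good to about 2 mm. A picture is of the moment at which its call begins. camera_model takes no time and is no camera call.
- env.sign_off(): hands the job in; it is judged then, once.
The state is a dict: "time_s": time; "qpos": joint angles; "joint_velocities": joint speeds; "effort": joint torques, N m; "tool_pos": TCP position; "tool_rot": TCP orientation; "force": force on the tool from outside, world axes, zero at the start; "wrist_torque": the same for the moment, N m; "grip_width": finger opening in m; "grasp_force": force on a finger pad.
Only numpy, scipy, OpenCV 4.12 (cv2) and the standard library are available. Lean on these libraries where they do the work, as an engineer would, in place of code of your own. Each camera call takes 0.05 s, during which the arm holds its last target. There are 200 camera calls.

## Working session

There is one attempt and no reset: what is moved stays moved. The work goes in short steps, Python scripts to look and compute and a tool call to move; the robot and the scene stay as the last step left them, time stands still between calls to the robot, and variables do not carry over. Pictures are saved under pics/ and viewed, at most 10 in all, crops included, and the job is handed in when it is done.

Besides the shell and the picture viewer there is one more tool, called after "Request:" by a JSON object that holds its "name" and its "arguments", one argument or row to a line. step_arm: Moves the arm, as the interface text tells. Its arguments: {"type":"object","properties":{"moves":{"type":"array","items":{"type":"object","properties":{"dp":{"type":"array","items":{"type":"number"}},"dr":{"type":"array","items":{"type":"number"}},"fingers":{"type":"number"}}}},"squeeze":{"type":"number"}},"required":["moves"]}

```bash
mkdir -p pics; ls
cat > h.py <<'E'
import numpy as np, cv2
from scipy.spatial.transform import Rotation as Ro
from cell import env
def cam(n):
    m=env.camera_model(n); K=np.array([[m['fx'],0,m['cx']],[0,m['fy'],m['cy']],[0,0,1]])
    return m,K,np.array(m['R']),np.array(m['t'])
def ray(n,uv):
    m,K,R,t=cam(n)
    p=cv2.undistortPoints(np.array(uv,float).reshape(-1,1,2),K,np.array([m['k1'],0,0,0,0]),None,None,None,(cv2.TERM_CRITERIA_COUNT,50,0)) if 0 else cv2.undistortPoints(np.array(uv,float).reshape(-1,1,2),K,np.array([m['k1'],0.,0,0,0]))
    p=p.reshape(-1,2); d=np.c_[p,np.ones(len(p))]@R
    return -R.T@t,d
def plane(n,uv,z):
    o,d=ray(n,uv); s=(z-o[2])/d[:,2]; return o+d*s[:,None]
def proj(n,X):
    m,K,R,t=cam(n); return cv2.projectPoints(np.array(X,float).reshape(-1,1,3),cv2.Rodrigues(R)[0],t,K,np.array([m['k1'],0.,0,0,0]))[0].reshape(-1,2)
def tri(u1,u2):
    o1,d1=ray('top',[u1]);o2,d2=ray('scene',[u2]); d1=d1[0]/np.linalg.norm(d1);d2=d2[0]/np.linalg.norm(d2)
    s=np.linalg.lstsq(np.c_[d1,-d2],o2-o1,rcond=None)[0]; a=o1+s[0]*d1;b=o2+s[1]*d2
    return (a+b)/2,np.linalg.norm(a-b)
def shot(n,f):
    im=env.read_camera(n); im=cv2.cvtColor(im,cv2.COLOR_RGB2BGR); cv2.imwrite(f'pics/{f}.png',im); return im
E
python3 - <<'E'
from h import *
for n in('top','scene'):
    shot(n,n+'0'); m,K,R,t=cam(n); print(n,K[0,0],-R.T@t,R[2],R[0])
print(env.get_obs())
E
```

```text
pics
top 484.39733229333626 [ 0.35254247 -0.02917667  1.3440505 ] [ 0.17851549  0.0053072  -0.98392279] [ 0.01952764 -0.99980761 -0.00184994]
scene 372.99498728643096 [1.18560149 0.21569144 0.71136805] [-0.66718192 -0.24766205 -0.70251818] [-0.34059008  0.94017797 -0.00798679]
{'time_s': 0.1, 'qpos': array([74.71987467, 18.43313995, -4.01367604, 83.16797796,  1.29308862,
       78.54189023, -3.26100586]), 'joint_velocities': array([ 0.05522254, -0.03495831, -0.04176008, -0.13488758,  0.03632086,
        0.04373896,  0.02092273]), 'effort': array([ 1.46314469e-04, -4.92571628e+01, -4.05673608e-01, -3.13397312e+01,
       -6.41508261e-02,  3.94930376e-02,  6.23473488e-05]), 'tool_pos': array([ 0.17992866, -0.62407794,  0.22158901]), 'tool_rot': array([-1.79902111e+02,  4.26607962e-03,  1.60865770e+01]), 'force': array([0.19630617, 0.66034291, 0.07252067]), 'wrist_torque': array([ 0.02968765, -0.01046549, -0.03673802]), 'grasp_force': 0.0, 'grip_width': 0.08723591003555427}
```

View pics/top0.png

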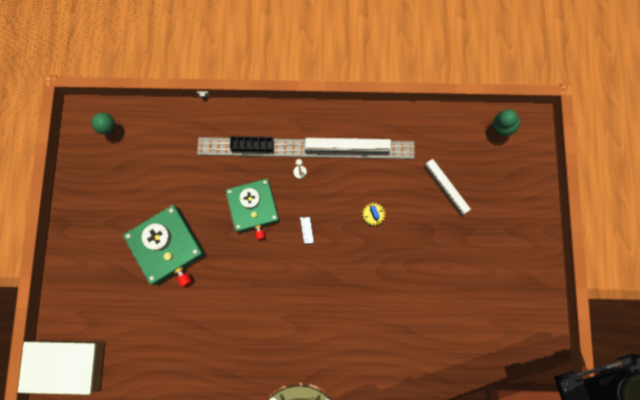

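View pics/scene0.png

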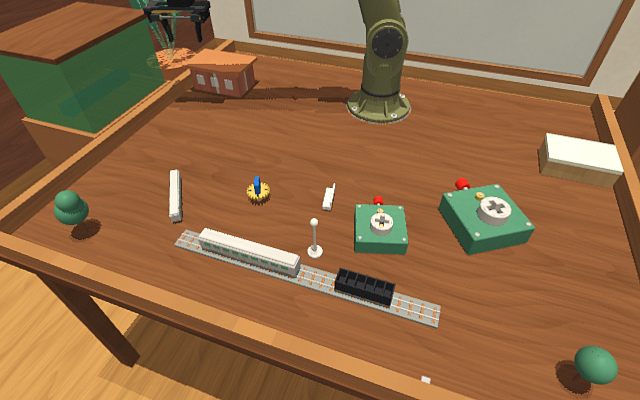

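Both views. Candidates for the drive: small green box at top (252,206) / scene (381,228), and the big look-alike at top (163,245) / scene (487,218). I choose the small one. Red knobs: small at top (260,233), big at (184,280). There is one gear, at top (374,214) / scene (258,190). Coach on the track at (348,146), with a look-alike at (448,187).

```bash
cat > meas.py <<'E'
from h import *
def blob(im,lo,hi,box):
    x0,y0,x1,y1=box; h=cv2.cvtColor(im,cv2.COLOR_BGR2HSV); m=cv2.inRange(h,np.array(lo),np.array(hi))
    k=np.zeros_like(m);k[y0:y1,x0:x1]=m[y0:y1,x0:x1]
    n,l,s,c=cv2.connectedComponentsWithStats(k); i=1+np.argmax(s[1:,4]); return (l==i).astype(np.uint8),c[i],s[i]
E
python3 - <<'E'
from meas import *
t=cv2.imread('pics/top0.png');s=cv2.imread('pics/scene0.png')
m,c,st=blob(t,(55,80,40),(90,255,255),(222,172,285,240)); r=cv2.minAreaRect(cv2.findContours(m,0,1)[0][0]); bp=cv2.boxPoints(r)
P=plane('top',bp,.044); print('box',bp,P.round(4),'sides',np.linalg.norm(np.diff(P,axis=0),axis=1),'ctr',P.mean(0))
for nm,lo,hi,bt,bs in[('knob',(0,180,90),(6,255,255),(250,222,272,245),(368,190,390,212)),('wing',(105,120,50),(128,255,255),(355,195,395,235),(245,170,272,200)),('gearY',(20,100,80),(35,255,255),(355,195,395,235),(240,170,275,210))]:
    mt,ct,a=blob(t,lo,hi,bt);ms,cs,b=blob(s,lo,hi,bs); X,e=tri(ct,cs); 
    rr=cv2.minAreaRect(np.argwhere(mt)[:,::-1].astype(np.float32)); q=plane('top',cv2.boxPoints(rr),X[2])
    print(nm,ct,cs,a[4],b[4],X.round(4),e.round(4)); print(q[:,:2].round(4).tolist())
for n,im,u,v in(('top',t,(222,172,285,245),(350,190,398,238)),('scene',s,(348,190,412,258),(240,170,276,210))):
    f=lambda b:cv2.resize(im[b[1]:b[3],b[0]:b[2]],(390,440),interpolation=cv2.INTER_CUBIC)
    cv2.imwrite(f'pics/c_{n}.png',np.hstack([f(u),f(v)]))
cv2.imwrite('pics/crops.png',cv2.resize(np.vstack([cv2.imread('pics/c_top.png'),cv2.imread('pics/c_scene.png')]),(530,598)))
E
```

```text
box [[224.79257 189.722  ]
 [267.36517 178.36931]
 [278.68466 220.81743]
 [236.11206 232.17012]] [[0.6242 0.2154 0.044 ]
 [0.6583 0.0997 0.044 ]
 [0.5409 0.0648 0.044 ]
 [0.5077 0.1788 0.044 ]] sides [0.12063059 0.12254119 0.11872442] ctr [0.58276928 0.13969673 0.044     ]
knob [259.56962025 234.51898734] [378.         199.79411765] 79 68 [0.5034 0.1179 0.0338] 0.0032
[[0.5098, 0.1343], [0.5207, 0.1089], [0.4987, 0.0992], [0.4879, 0.1246]]
wing [374.33928571 212.44642857] [256.82278481 185.73417722] 56 79 [ 0.5683 -0.1933  0.0437] 0.0027
[[0.5815, -0.1811], [0.5872, -0.192], [0.5566, -0.2071], [0.5509, -0.1963]]
gearY [372.74193548 214.33870968] [258.08849558 191.46017699] 310 226 [ 0.5669 -0.1924  0.0218] 0.0011
[[0.5985, -0.1632], [0.5996, -0.2242], [0.538, -0.2238], [0.5369, -0.1632]]
```

View pics/crops.png

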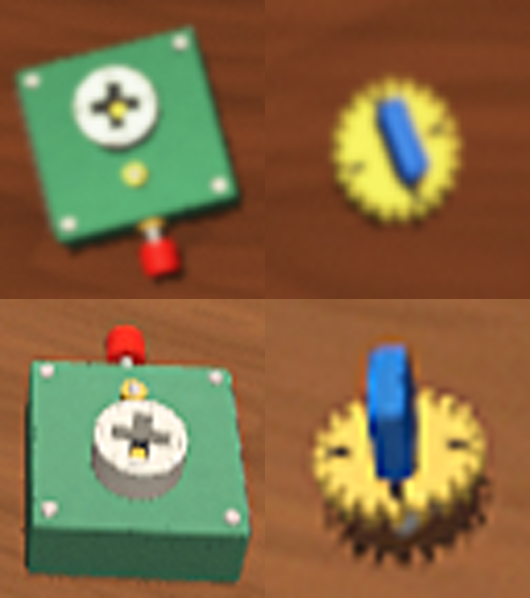

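The crop shows the small drive: knob on the side facing the robot, hub with cross slot at about (113,107), plus the gear with its blue wing and four marks. The choice holds, and the 120 mm sides match. One more measurement for the slot and mark angles, then I move.

```bash
cat >> meas.py <<'E'
def ang4(d): 
    z=d[:,0]+1j*d[:,1]; return np.degrees(np.angle(np.sum((z/abs(z))**4)))/4
def go(target,yaw):
    o=env.get_obs(); R=Ro.from_euler('xyz',o['tool_rot'],degrees=True)
    T=Ro.from_euler('xyz',[180,0,yaw],degrees=True); w=(R.inv()*T).as_rotvec()
    print('t',round(o['time_s'],2),'pos',(o['tool_pos']*1e3).round(1),'rot',o['tool_rot'].round(2),'f',o['force'].round(1),'grip',round(o['grip_width']*1e3,1),round(o['grasp_force'],1))
    print('dp',(R.inv().apply(np.array(target)-o['tool_pos'])*1e3).round(1),'dr',w.round(4))
E
python3 - <<'E'
from meas import *
for n,hb in(('top',(222,172,285,240)),('scene',(355,205,410,240))):
    im=cv2.imread(f'pics/{n}0.png'); g=cv2.cvtColor(im,cv2.COLOR_BGR2GRAY)
    m,c,st=blob(im,(0,0,150),(180,60,255),hb); cn=cv2.convexHull(np.argwhere(m)[:,::-1].astype(np.float32)); 
    P=plane(n,cn.reshape(-1,2),.066)[:,:2]; (hc,hr)=cv2.minEnclosingCircle(P.astype(np.float32)); print(n,'hub',hc,hr,c)
    hc=np.array([.597,.144]) if n=='scene' else np.array(hc)
    yy,xx=np.mgrid[hb[1]:hb[3],hb[0]:hb[2]]; uv=np.c_[xx.ravel(),yy.ravel()]; W=plane(n,uv,.066)[:,:2]-hc; r=np.hypot(*W.T); v=g[uv[:,1],uv[:,0]]
    k=(r<.018)&(v<150)&(r>.006); print(' slot ctr',(W[k]+hc).mean(0),ang4(W[k]),k.sum())
    gb=(350,190,400,240) if n=='top' else (238,170,280,215)
    gc=np.array([.567,-.1925]); h=cv2.cvtColor(im,cv2.COLOR_BGR2HSV)
    yy,xx=np.mgrid[gb[1]:gb[3],gb[0]:gb[2]]; uv=np.c_[xx.ravel(),yy.ravel()]; Wp=plane(n,uv,.029)[:,:2]; H=h[uv[:,1],uv[:,0]]; 
    y=(H[:,0]>18)&(H[:,0]<36)&(H[:,1]>100)&(H[:,2]>90); (c2,r2)=cv2.minEnclosingCircle(Wp[y].astype(np.float32)); print(' disc',c2,r2)
    W=Wp-np.array(c2); r=np.hypot(*W.T); k=(r<.025)&(r>.014)&(H[:,2]<110)&~((H[:,0]>95)&(H[:,0]<130)&(H[:,1]>100)); print(' marks',ang4(W[k]),k.sum(),(np.c_[np.degrees(np.arctan2(W[k,1],W[k,0])),r[k]*1e3].round(0)).tolist()[:25])
    b=(205,0,640,400)
for nm,b in(('bench',(298,214,318,246)),('lamp',(290,155,308,180))):
    m,c,st=blob(cv2.imread('pics/top0.png'),(0,0,130),(180,80,255),b); print(nm,plane('top',[c],.037 if nm=='bench' else .01),plane('top',cv2.boxPoints(cv2.minAreaRect(np.argwhere(m)[:,::-1].astype(np.float32))),.037)[:,:2].round(3).tolist())
go([.5,-.2,.2],16.5)
E
```

```text
top hub (0.6003121137619019, 0.14497758448123932) 0.02744009532034397 [248.96946565 197.29770992]
 slot ctr [0.60138512 0.14626806] 7.5118381359732265 38
 disc (0.5677088499069214, -0.1938648372888565) 0.03249826282262802
 marks 26.87692962306234 5 [[36.0, 16.0], [-164.0, 15.0], [-154.0, 16.0], [-146.0, 17.0], [-158.0, 19.0]]
scene hub (0.6001986861228943, 0.1483054757118225) 0.027524085715413094 [381.55681818 221.21212121]
 slot ctr [0.5986872  0.14803229] 6.9504327562975465 39
 disc (0.5704835057258606, -0.1901126205921173) 0.03457179665565491
 marks 21.03592721011736 9 [[-173.0, 18.0], [-178.0, 14.0], [127.0, 20.0], [125.0, 22.0], [-76.0, 24.0], [-76.0, 21.0], [20.0, 17.0], [29.0, 17.0], [29.0, 21.0]]
bench [[ 0.51875436 -0.01112931  0.037     ]] [[0.553, 0.01], [0.558, -0.019], [0.484, -0.032], [0.479, -0.003]]
lamp [[0.69395911 0.01370988 0.01      ]] [[0.704, 0.044], [0.721, 0.012], [0.675, -0.012], [0.657, 0.02]]
t 0.1 pos [ 179.9 -624.1  221.6] rot [-179.9     0.     16.09] f [0.2 0.7 0.1] grip 87.2 0.0
dp [ 425.  -318.7   22.1] dr [-0.0017  0.0001 -0.0072]
```

Request:
{"name": "step_arm", "arguments": {
  "moves": [
    {"dp": [45,-35,0]},
    {"dp": [45,-35,0]},
    {"dp": [45,-35,0]},
    {"dp": [45,-35,0]},
    {"dp": [45,-35,0]}
  ]
}}

```text
validation failed for argument at $.mo...
```

Request:
{"name": "step_arm", "arguments": {
  "moves": [
    {"dp": [45,-35,0],"dr": [0,0,0],"fingers": 0},
    {"dp": [45,-35,0],"dr": [0,0,0],"fingers": 0},
    {"dp": [45,-35,0],"dr": [0,0,0],"fingers": 0},
    {"dp": [45,-35,0],"dr": [0,0,0],"fingers": 0},
    {"dp": [45,-35,0],"dr": [0,0,0],"fingers": 0}
  ],
  "squeeze": 40
}}

```text
time_s: 0.72
tool_pos: [0.3485, -0.3922, 0.2222]
tool_rot: [-180.0, 0.0, 16.1]
force: [1.0, -0.2, -0.1]
grip_width: 0.0871
grasp_force: 0.0
```

Request:
{"name": "step_arm", "arguments": {
  "moves": [
    {"dp": [40,-40,0],"dr": [0,0,0],"fingers": 0},
    {"dp": [40,-40,0],"dr": [0,0,0],"fingers": 0},
    {"dp": [30,-45,0],"dr": [0,0,0],"fingers": 0},
    {"dp": [15,-50,0],"dr": [0,0,0],"fingers": 0},
    {"dp": [10,-55,0],"dr": [0,0,0],"fingers": 0}
  ]
}}

```text
time_s: 1.35
tool_pos: [0.4137, -0.1337, 0.2222]
tool_rot: [-180.0, 0.0, 16.1]
force: [1.1, 0.8, 1.5]
grip_width: 0.0868
grasp_force: 0.0
```

```bash
python3 -c "
from meas import *
go([.5025,.117,.12],16.5)"
```

```text
t 1.35 pos [ 413.7 -133.7  222.2] rot [-1.7997e+02  1.0000e-02  1.6120e+01] f [1.1 0.8 1.5] grip 86.8 0.0
dp [ 154.9 -216.1  102.2] dr [-0.0005  0.0002 -0.0066]
```

Request:
{"name": "step_arm", "arguments": {
  "moves": [
    {"dp": [33,-43,0],"dr": [0,0,-0.0066],"fingers": 0.35},
    {"dp": [33,-43,20],"dr": [0,0,0],"fingers": 0.35},
    {"dp": [33,-43,25],"dr": [0,0,0],"fingers": 0.35},
    {"dp": [33,-43,25],"dr": [0,0,0],"fingers": 0.35},
    {"dp": [23,-44,20],"dr": [0,0,0],"fingers": 0.35}
  ]
}}

```text
time_s: 1.98
tool_pos: [0.5017, 0.1167, 0.1314]
tool_rot: [-180.0, 0.0, 16.4]
force: [0.8, -0.5, 0.3]
grip_width: 0.0573
grasp_force: 0.0
```

Run:
```python
from meas import *
t=shot('top','top1'); s=shot('scene','scene1')
print(proj('top',[[.5025,.117,.04]]))
go([.5025,.117,.012],16.5)
f=lambda im,b:cv2.resize(im[b[1]:b[3],b[0]:b[2]],(390,390),interpolation=cv2.INTER_CUBIC)
cv2.imwrite('pics/c1.png',np.hstack([f(t,(210,165,310,265)),f(s,(325,160,425,260))]))
```

```text
[[259.06816277 234.70093413]]
t 2.08 pos [499.4 121.9 130.4] rot [-1.7968e+02  1.6000e-01  1.7000e+01] f [-1.3 -0.1 -0.2] grip 56.5 0.0
dp [  1.9   6.3 118.3] dr [-0.0055  0.0028  0.0086]
```

View pics/c1.png

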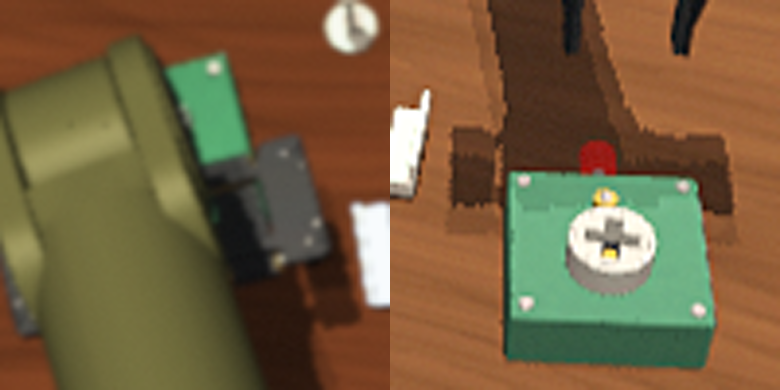

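The crop shows the fingers above and on either side of the red knob (right half, (598,155)). The bench is clear at (400,150). Descending.

Request:
{"name": "step_arm", "arguments": {
  "moves": [
    {"dp": [2,6,20],"dr": [0,0,0.008],"fingers": 0.35},
    {"dp": [0,0,30],"dr": [0,0,0],"fingers": 0.35},
    {"dp": [0,0,30],"dr": [0,0,0],"fingers": 0.35},
    {"dp": [0,0,30],"dr": [0,0,0],"fingers": 0.35},
    {"dp": [0,0,7],"dr": [0,0,0],"fingers": 0.35}
  ]
}}

```text
time_s: 2.7
tool_pos: [0.5033, 0.1072, 0.0129]
tool_rot: [180.0, 0.3, 15.8]
force: [-0.1, -0.3, 0.6]
grip_width: 0.0564
grasp_force: 0.0
```

Request:
{"name": "step_arm", "arguments": {
  "moves": [
    {"dp": [0,0,0],"dr": [0,0,0],"fingers": 0.35},
    {"dp": [0,0,0],"dr": [0,0,0],"fingers": 0.5},
    {"dp": [0,0,0],"dr": [0,0,0],"fingers": 0.7},
    {"dp": [0,0,0],"dr": [0,0,0],"fingers": 1},
    {"dp": [0,0,0],"dr": [0,0,0],"fingers": 1}
  ],
  "squeeze": 25
}}

```text
time_s: 3.32
tool_pos: [0.5036, 0.1181, 0.0164]
tool_rot: [-179.4, -0.1, 16.2]
force: [-5.6, 19.9, 1.0]
grip_width: 0.0248
grasp_force: 10.2
```

```bash
python3 -c "
from meas import *
go([.5025,.117,.010],16.5)"
```

```text
t 3.33 pos [503.6 118.1  16.4] rot [-1.7944e+02 -1.3000e-01  1.6200e+01] f [-5.6 19.9  1. ] grip 24.8 10.2
dp [-1.4  0.8  6.3] dr [-0.0098 -0.0022 -0.0053]
```

Request:
{"name": "step_arm", "arguments": {
  "moves": [
    {"dp": [0,-4,0],"dr": [0,0,0],"fingers": 1},
    {"dp": [0,0,0],"dr": [0,0,0],"fingers": 1},
    {"dp": [0,0,0],"dr": [0,0,0],"fingers": 1},
    {"dp": [0,0,0],"dr": [0,0,0],"fingers": 1},
    {"dp": [0,0,0],"dr": [0,0,0],"fingers": 1}
  ],
  "squeeze": 25
}}

```text
time_s: 3.95
tool_pos: [0.5034, 0.1189, 0.0163]
tool_rot: [-179.7, -0.1, 16.2]
force: [-2.7, 9.1, 1.7]
grip_width: 0.0235
grasp_force: 25.0
```

Request:
{"name": "step_arm", "arguments": {
  "moves": [
    {"dp": [-5,-3,0],"dr": [0,0,0],"fingers": 1},
    {"dp": [-6,0,0],"dr": [0,0,0],"fingers": 1},
    {"dp": [-8,0,0],"dr": [0,0,0],"fingers": 1},
    {"dp": [-8,0,0],"dr": [0,0,0],"fingers": 1},
    {"dp": [-8,0,0],"dr": [0,0,0],"fingers": 1}
  ]
}}

```text
time_s: 4.58
tool_pos: [0.4743, 0.1104, 0.0171]
tool_rot: [-179.9, -0.7, 16.1]
force: [18.8, 11.7, -14.6]
grip_width: 0.0232
grasp_force: 24.9
```

Request:
{"name": "step_arm", "arguments": {
  "moves": [
    {"dp": [0,0,0],"dr": [0,0,0],"fingers": 1},
    {"dp": [0,0,0],"dr": [0,0,0],"fingers": 1},
    {"dp": [0,0,0],"dr": [0,0,0],"fingers": 1},
    {"dp": [0,0,0],"dr": [0,0,0],"fingers": 1},
    {"dp": [0,0,0],"dr": [0,0,0],"fingers": 1}
  ]
}}

```text
time_s: 5.2
tool_pos: [0.4743, 0.1104, 0.0169]
tool_rot: [-179.8, -0.7, 16.1]
force: [11.4, 8.4, -9.0]
grip_width: 0.0233
grasp_force: 25.0
```

Run:
```python
from meas import *
s=shot('scene','scene2'); go([.5034,.1189,.0163],16.2)
cv2.imwrite('pics/c2.png',cv2.resize(s[150:260,320:430],(500,500),interpolation=cv2.INTER_CUBIC))
```

```text
t 5.25 pos [474.3 110.5  16.9] rot [-179.84   -0.69   16.09] f [11.1  8.9 -8.8] grip 23.3 25.0
dp [30.3 -0.   1. ] dr [-0.0028 -0.0121 -0.002 ]
```

View pics/c2.png

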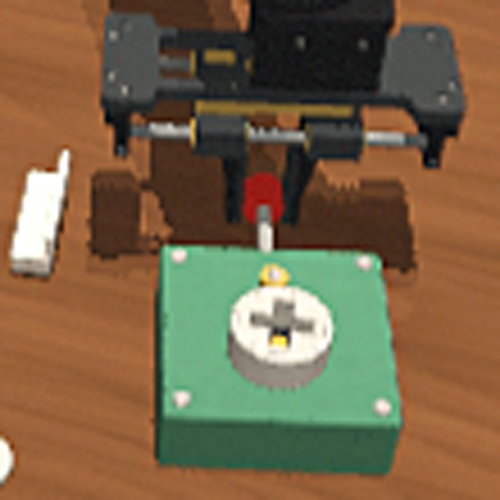

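The crop shows the red knob at (263,195), held and drawn out with the rod bare. It travelled 30.3 mm and is resting against its stop. Pushing it home.

Request:
{"name": "step_arm", "arguments": {
  "moves": [
    {"dp": [7,-1,0],"dr": [0,0,0],"fingers": 1},
    {"dp": [7,0,0],"dr": [0,0,0],"fingers": 1},
    {"dp": [8,0,0],"dr": [0,0,0],"fingers": 1},
    {"dp": [8,0,0],"dr": [0,0,0],"fingers": 1},
    {"dp": [9,0,0],"dr": [0,0,0],"fingers": 1}
  ]
}}

```text
time_s: 5.88
tool_pos: [0.5035, 0.1191, 0.0156]
tool_rot: [-180.0, 0.5, 16.0]
force: [-17.5, 0.6, 18.3]
grip_width: 0.0233
grasp_force: 25.0
```

Request:
{"name": "step_arm", "arguments": {
  "moves": [
    {"dp": [0,0,0],"dr": [0,0,0],"fingers": 1},
    {"dp": [0,0,0],"dr": [0,0,0],"fingers": 1},
    {"dp": [0,0,0],"dr": [0,0,0],"fingers": 1},
    {"dp": [0,0,0],"dr": [0,0,0],"fingers": 1},
    {"dp": [0,0,0],"dr": [0,0,0],"fingers": 1}
  ]
}}

```text
time_s: 6.5
tool_pos: [0.5035, 0.1191, 0.0156]
tool_rot: [180.0, 0.4, 16.1]
force: [-9.0, 2.2, 13.8]
grip_width: 0.0234
grasp_force: 25.0
```

Request:
{"name": "step_arm", "arguments": {
  "moves": [
    {"dp": [-3,0,-2],"dr": [0,0,0],"fingers": 1},
    {"dp": [0,0,0],"dr": [0,0,0],"fingers": 0.5},
    {"dp": [0,0,0],"dr": [0,0,0],"fingers": 0.35},
    {"dp": [0,0,0],"dr": [0,0,0],"fingers": 0.35},
    {"dp": [0,0,0],"dr": [0,0,0],"fingers": 0.35}
  ]
}}

```text
time_s: 7.12
tool_pos: [0.5042, 0.1176, 0.0176]
tool_rot: [180.0, -0.0, 16.0]
force: [0.3, -0.2, 0.4]
grip_width: 0.0528
grasp_force: 0.0
```

Request:
{"name": "step_arm", "arguments": {
  "moves": [
    {"dp": [0,0,-20],"dr": [0,0,0],"fingers": 0.35},
    {"dp": [0,0,-40],"dr": [0,0,0],"fingers": 0.35},
    {"dp": [0,0,-50],"dr": [0,0,0],"fingers": 0.35},
    {"dp": [0,20,-30],"dr": [0,0,0],"fingers": 0.35},
    {"dp": [0,45,0],"dr": [0,0,0],"fingers": 0.35}
  ]
}}

```text
time_s: 7.75
tool_pos: [0.5241, 0.0579, 0.1625]
tool_rot: [179.9, -0.4, 16.3]
force: [0.5, -0.5, -0.6]
grip_width: 0.0565
grasp_force: 0.0
```

Request:
{"name": "step_arm", "arguments": {
  "moves": [
    {"dp": [0,50,0],"dr": [0,0,0.04],"fingers": 0.35},
    {"dp": [0,50,0],"dr": [0,0,-0.04],"fingers": 0.35},
    {"dp": [0,40,0],"dr": [0,0,0],"fingers": 0.35},
    {"dp": [0,10,0],"dr": [0,0,0],"fingers": 0.35},
    {"dp": [0,0,0],"dr": [0,0,0],"fingers": 0.35}
  ]
}}

```text
time_s: 8.38
tool_pos: [0.5614, -0.0888, 0.1583]
tool_rot: [-180.0, -0.0, 16.0]
force: [-0.3, 0.6, -0.4]
grip_width: 0.0564
grasp_force: 0.0
```

Run:
```python
from meas import *
t=shot('top','top3'); go([.568,-.193,.10],26)
for n in('top','scene'):
  if n=='scene': t=shot('scene','scene3')
  b=(250,222,272,245) if n=='top' else (366,190,390,212)
  for i in (0,3):
    m,c,st=blob(cv2.imread(f'pics/{n}{i}.png'),(0,180,90),(6,255,255),b); print(n,i,c,st[4])
for a in (16,26):
  pass
im=cv2.imread('pics/top3.png'); cv2.imwrite('pics/c3.png',cv2.resize(im[165:255,210:400],(798,378),interpolation=cv2.INTER_CUBIC))
```

```text
t 8.43 pos [561.3 -87.4 158.2] rot [-1.7997e+02 -4.0000e-02  1.6100e+01] f [ 0.8  0.5 -0.5] grip 56.1 0.0
dp [-22.8 103.3  58.2] dr [-0.0005 -0.0008 -0.1728]
top 0 [259.56962025 234.51898734] 79
top 3 [259.55555556 234.74074074] 81
scene 0 [378.         199.79411765] 68
scene 3 [378.         199.79411765] 68
```

View pics/c3.png

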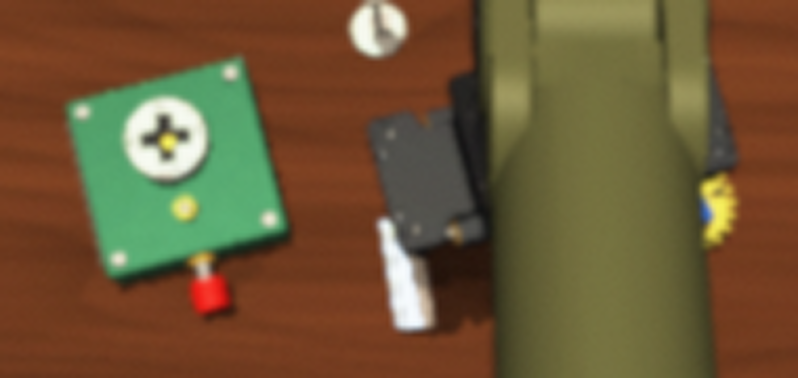

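The crop shows the knob home at (210,293); its pixels match the start in both views. The bench at (405,275) is untouched. The arm partly hides the gear at (715,210). Moving over the gear.

Request:
{"name": "step_arm", "arguments": {
  "moves": [
    {"dp": [-7,25,0],"dr": [0,0,-0.06],"fingers": 0.35},
    {"dp": [-5,30,20],"dr": [0,0,-0.06],"fingers": 0.35},
    {"dp": [-2,30,25],"dr": [0,0,-0.053],"fingers": 0.35},
    {"dp": [0,20,13],"dr": [0,0,0],"fingers": 0.35},
    {"dp": [0,0,0],"dr": [0,0,0],"fingers": 0.35}
  ]
}}

```text
time_s: 9.1
tool_pos: [0.5847, -0.1909, 0.0986]
tool_rot: [-179.9, 0.1, 25.9]
force: [0.8, 1.8, -0.2]
grip_width: 0.0565
grasp_force: 0.0
```

Request:
{"name": "step_arm", "arguments": {
  "moves": [
    {"dp": [0,0,0],"dr": [0,0,0],"fingers": 0.35},
    {"dp": [0,0,0],"dr": [0,0,0],"fingers": 0.35},
    {"dp": [0,0,0],"dr": [0,0,0],"fingers": 0.35},
    {"dp": [0,0,0],"dr": [0,0,0],"fingers": 0.35},
    {"dp": [0,0,0],"dr": [0,0,0],"fingers": 0.35}
  ]
}}

```text
time_s: 9.72
tool_pos: [0.5852, -0.1914, 0.0997]
tool_rot: [180.0, 0.0, 25.9]
force: [-0.3, 0.4, -0.7]
grip_width: 0.0566
grasp_force: 0.0
```

Run:
```python
from meas import *
go([.568,-.193,.036],26)
s=shot('scene','scene4'); cv2.imwrite('pics/c4.png',cv2.resize(s[130:220,200:320],(600,450),interpolation=cv2.INTER_CUBIC))
```

```text
t 9.72 pos [ 585.2 -191.4   99.7] rot [179.99   0.    25.92] f [-0.3  0.4 -0.7] grip 56.6 0.0
dp [-16.2  -6.1  63.7] dr [ 0.0002  0.     -0.0014]
```

View pics/c4.png

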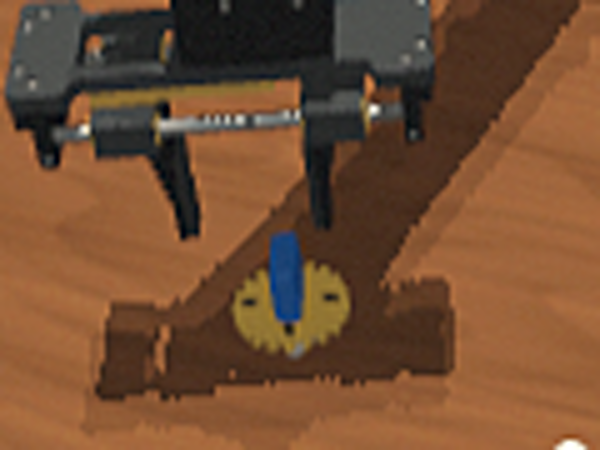

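The crop shows the gear at (290,300) with the fingers above and on either side of the blue wing, about 17 mm too far along the wing, as computed. Correcting and descending.

Request:
{"name": "step_arm", "arguments": {
  "moves": [
    {"dp": [-16,-6,0],"dr": [0,0,0],"fingers": 0.35},
    {"dp": [0,0,15],"dr": [0,0,0],"fingers": 0.35},
    {"dp": [0,0,20],"dr": [0,0,0],"fingers": 0.35},
    {"dp": [0,0,20],"dr": [0,0,0],"fingers": 0.35},
    {"dp": [0,0,8],"dr": [0,0,0],"fingers": 0.35}
  ]
}}

```text
time_s: 10.4
tool_pos: [0.5671, -0.1924, 0.0339]
tool_rot: [-179.8, 0.1, 25.9]
force: [0.5, 0.5, -0.8]
grip_width: 0.0565
grasp_force: 0.0
```

Request:
{"name": "step_arm", "arguments": {
  "moves": [
    {"dp": [0,0,0],"dr": [0,0,0],"fingers": 0.35},
    {"dp": [0,0,0],"dr": [0,0,0],"fingers": 0.35},
    {"dp": [0,0,0],"dr": [0,0,0],"fingers": 0.6},
    {"dp": [0,0,0],"dr": [0,0,0],"fingers": 0.75},
    {"dp": [0,0,0],"dr": [0,0,0],"fingers": 1}
  ],
  "squeeze": 30
}}

```text
time_s: 11.02
tool_pos: [0.5684, -0.1931, 0.0369]
tool_rot: [180.0, -0.0, 25.9]
force: [0.5, 0.3, -0.3]
grip_width: 0.0342
grasp_force: 0.0
```

Request:
{"name": "step_arm", "arguments": {
  "moves": [
    {"dp": [0,0,0],"dr": [0,0,0],"fingers": 1},
    {"dp": [0,0,0],"dr": [0,0,0],"fingers": 1},
    {"dp": [0,0,0],"dr": [0,0,0],"fingers": 1},
    {"dp": [0,0,0],"dr": [0,0,0],"fingers": 1},
    {"dp": [0,0,0],"dr": [0,0,0],"fingers": 1}
  ]
}}

```text
time_s: 11.65
tool_pos: [0.5681, -0.193, 0.0365]
tool_rot: [-180.0, 0.0, 25.9]
force: [-0.2, 0.6, -0.6]
grip_width: 0.0141
grasp_force: 30.0
```

Request:
{"name": "step_arm", "arguments": {
  "moves": [
    {"dp": [0,0,-15],"dr": [0,0,0],"fingers": 1},
    {"dp": [0,0,-30],"dr": [0,0,0],"fingers": 1},
    {"dp": [0,0,-40],"dr": [0,0,0],"fingers": 1},
    {"dp": [0,0,-35],"dr": [0,0,0],"fingers": 1},
    {"dp": [0,0,0],"dr": [0,0,0],"fingers": 1}
  ]
}}

```text
time_s: 12.28
tool_pos: [0.5706, -0.1934, 0.1607]
tool_rot: [179.7, -0.3, 25.9]
force: [-0.1, 0.0, -0.7]
grip_width: 0.0139
grasp_force: 30.0
```

Run:
```python
from meas import *
for n,i,hb in(('top',3,(236,184,264,212)),('scene',4,(364,204,400,240))):
    im=cv2.imread(f'pics/{n}{i}.png'); g=cv2.cvtColor(im,cv2.COLOR_BGR2GRAY); sat=cv2.cvtColor(im,cv2.COLOR_BGR2HSV)[...,1]
    # rectify top face to metric 0.25mm/px
    c0=np.array([.600,.146]); a=np.arange(-40,40.01,.25)/1e3; X,Y=np.meshgrid(a,a); W=np.c_[X.ravel()+c0[0],Y.ravel()+c0[1],np.full(X.size,.066)]
    uv=proj(n,W).astype(np.float32).reshape(X.shape+(2,)); r=cv2.remap(im,uv,None,cv2.INTER_CUBIC); cv2.imwrite(f'pics/r_{n}.png',cv2.flip(r,-1).transpose(1,0,2) if 0 else r)
    gr=cv2.cvtColor(r,cv2.COLOR_BGR2GRAY); sr=cv2.cvtColor(r,cv2.COLOR_BGR2HSV)[...,1]
    for th in(150,190,210):
        m=((gr>th)&(sr<60)).astype(np.uint8); nn,l,s,c=cv2.connectedComponentsWithStats(m); k=1+np.argmax(s[1:,4]); cn=cv2.convexHull(np.argwhere(l==k)[:,::-1].astype(np.float32)); e=cv2.fitEllipse(cn); ctr=np.array(e[0])/4-40
        print(n,th,'ell ctr',(c0*1e3+ctr).round(1),'axes',np.array(e[1])/4,round(e[2]))
    D=np.c_[X.ravel(),Y.ravel()]
    for cc in([0,0],[0,.001],[.001,0],[0,-.001],[-.001,0]):
      out=[]
      for th in(90,120,150):
        d=D-np.array(cc); rr=np.hypot(*d.T); k=(gr.ravel()<th)&(rr<.0185)&(rr>.007); out.append((round(ang4(d[k]),1),(D[k].mean(0)*1e3).round(1).tolist(),k.sum()))
      print(cc,out)
a=cv2.imread('pics/r_top.png');b=cv2.imread('pics/r_scene.png'); cv2.imwrite('pics/rr.png',np.hstack([a,b]))
```

```text
top 150 ell ctr [600.1 145.3] axes [54.17078018 54.76058578] 27
top 190 ell ctr [600.3 145.6] axes [51.90395737 52.39520645] 180
top 210 ell ctr [600.2 145.5] axes [50.25725937 50.46255875] 161
[0, 0] [(np.float64(6.9), [3.6, 1.0], np.int64(883)), (np.float64(7.7), [1.8, -0.3], np.int64(2194)), (np.float64(7.8), [1.0, -0.4], np.int64(3718))]
[0, 0.001] [(np.float64(4.2), [4.0, 0.5], np.int64(816)), (np.float64(6.9), [1.9, -0.8], np.int64(2106)), (np.float64(8.0), [1.2, -0.9], np.int64(3612))]
[0.001, 0] [(np.float64(8.5), [3.2, 1.2], np.int64(822)), (np.float64(7.9), [1.4, -0.2], np.int64(2085)), (np.float64(7.5), [0.6, -0.3], np.int64(3578))]
[0, -0.001] [(np.float64(9.1), [3.3, 1.5], np.int64(976)), (np.float64(8.4), [1.7, 0.3], np.int64(2317)), (np.float64(7.7), [0.9, 0.1], np.int64(3819))]
[-0.001, 0] [(np.float64(5.5), [3.9, 1.0], np.int64(960)), (np.float64(7.3), [2.1, -0.2], np.int64(2360)), (np.float64(8.0), [1.4, -0.5], np.int64(3860))]
scene 150 ell ctr [599.8 148. ] axes [53.23117828 56.65658569] 104
scene 190 ell ctr [599.3 148. ] axes [52.00887299 53.88547134] 98
scene 210 ell ctr [599.2 148. ] axes [51.09118652 52.30367661] 98
[0, 0] [(np.float64(41.8), [6.4, 4.8], np.int64(260)), (np.float64(9.6), [2.2, 3.9], np.int64(864)), (np.float64(6.5), [-2.7, 2.4], np.int64(3612))]
[0, 0.001] [(np.float64(36.7), [6.9, 4.7], np.int64(204)), (np.float64(9.3), [2.1, 3.7], np.int64(797)), (np.float64(8.1), [-2.7, 2.0], np.int64(3502))]
[0.001, 0] [(np.float64(-41.0), [6.6, 6.3], np.int64(149)), (np.float64(5.4), [1.5, 4.2], np.int64(724)), (np.float64(5.0), [-3.2, 2.4], np.int64(3624))]
[0, -0.001] [(np.float64(-42.6), [5.9, 4.8], np.int64(344)), (np.float64(6.0), [2.4, 4.0], np.int64(975)), (np.float64(4.9), [-2.6, 2.8], np.int64(3738))]
[-0.001, 0] [(np.float64(33.4), [6.1, 4.1], np.int64(386)), (np.float64(11.5), [2.7, 3.7], np.int64(1004)), (np.float64(7.4), [-2.1, 2.4], np.int64(3611))]
```

View pics/rr.png

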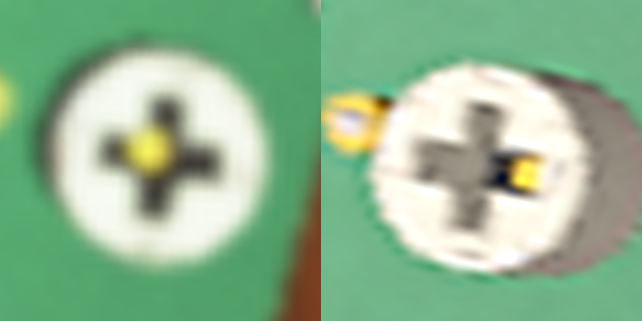

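The rectified hub (x to the right, y down) shows the cross turned 8° in both views, with its centre near (160,155) on the left. I take the hub at (0.600, 0.147): the mean of the views, agreeing with the knob axis felt by the gripper. Carrying the gear over.

Request:
{"name": "step_arm", "arguments": {
  "moves": [
    {"dp": [15,-25,0],"dr": [0,0,0],"fingers": 1},
    {"dp": [25,-42,0],"dr": [0,0,0],"fingers": 1},
    {"dp": [28,-46,0],"dr": [0,0,0],"fingers": 1},
    {"dp": [28,-46,0],"dr": [0,0,0],"fingers": 1},
    {"dp": [28,-46,0],"dr": [0,0,0],"fingers": 1}
  ]
}}

```text
time_s: 12.9
tool_pos: [0.5894, 0.0469, 0.1554]
tool_rot: [-180.0, 0.1, 25.9]
force: [1.5, -0.9, -2.3]
grip_width: 0.0136
grasp_force: 30.0
```

Request:
{"name": "step_arm", "arguments": {
  "moves": [
    {"dp": [25,-43,0],"dr": [0,0,0],"fingers": 1},
    {"dp": [20,-30,0],"dr": [0,0,0],"fingers": 1},
    {"dp": [8,-14,0],"dr": [0,0,0.1],"fingers": 1},
    {"dp": [0,0,0],"dr": [0,0,0.11],"fingers": 1},
    {"dp": [0,0,0],"dr": [0,0,0.1],"fingers": 1}
  ]
}}

```text
time_s: 13.52
tool_pos: [0.5989, 0.1471, 0.155]
tool_rot: [180.0, 0.1, 8.0]
force: [0.1, -0.2, -1.5]
grip_width: 0.0138
grasp_force: 30.0
```

Request:
{"name": "step_arm", "arguments": {
  "moves": [
    {"dp": [0,0,0],"dr": [0,0,0],"fingers": 1},
    {"dp": [0,0,0],"dr": [0,0,0],"fingers": 1},
    {"dp": [0,0,0],"dr": [0,0,0],"fingers": 1},
    {"dp": [0,0,0],"dr": [0,0,0],"fingers": 1},
    {"dp": [0,0,0],"dr": [0,0,0],"fingers": 1}
  ]
}}

```text
time_s: 14.15
tool_pos: [0.5998, 0.1469, 0.1565]
tool_rot: [180.0, -0.0, 8.2]
force: [-1.5, 0.8, -0.9]
grip_width: 0.0138
grasp_force: 30.0
```

Run:
```python
from meas import *
go([.5998,.1473,.110],8)
s=shot('scene','scene5'); o=env.get_obs(); z=o['tool_pos'][2]-.0365+.029
h=cv2.cvtColor(s,cv2.COLOR_BGR2HSV); m=cv2.inRange(h,(18,100,60),(36,255,255)); n,l,st,c=cv2.connectedComponentsWithStats(m)
i=1+np.argmax(st[1:,4]); print(st[i],c[i]); P=plane('scene',np.argwhere(l==i)[:,::-1],z)[:,:2]; print('disc minencl',cv2.minEnclosingCircle(P.astype(np.float32)),P.min(0),P.max(0))
u=proj('scene',[o['tool_pos']+[0,0,.02]])[0]; print(u)
```

```text
t 14.15 pos [599.8 146.9 156.5] rot [180.    -0.     8.17] f [-1.5  0.8 -0.9] grip 13.8 30.0
dp [ 0.  -0.4 46.5] dr [ 0.     -0.      0.0029]
[371 187  29  21 304] [385.04276316 198.64144737]
disc minencl ((0.6041404008865356, 0.1477467268705368), 0.03270738944411278) [0.57482003 0.11712977] [0.63632166 0.17800505]
[386.63544763 185.68396775]
```

Request:
{"name": "step_arm", "arguments": {
  "moves": [
    {"dp": [0,0,15],"dr": [0,0,0],"fingers": 1},
    {"dp": [0,0,15],"dr": [0,0,0],"fingers": 1},
    {"dp": [0,0,13],"dr": [0,0,0],"fingers": 1},
    {"dp": [0,0,5],"dr": [0,0,0],"fingers": 1},
    {"dp": [0,0,0],"dr": [0,0,0],"fingers": 1}
  ],
  "squeeze": 45
}}

```text
time_s: 14.82
tool_pos: [0.5995, 0.147, 0.108]
tool_rot: [-180.0, 0.1, 8.2]
force: [-0.3, -0.5, -1.3]
grip_width: 0.0134
grasp_force: 45.0
```

Request:
{"name": "step_arm", "arguments": {
  "moves": [
    {"dp": [0,0,2],"dr": [0,0,0],"fingers": 1},
    {"dp": [0,0,2],"dr": [0,0,0],"fingers": 1},
    {"dp": [0,0,2],"dr": [0,0,0],"fingers": 1},
    {"dp": [0,0,2],"dr": [0,0,0],"fingers": 1},
    {"dp": [0,0,0],"dr": [0,0,0],"fingers": 1}
  ]
}}

```text
time_s: 15.45
tool_pos: [0.5997, 0.1469, 0.1003]
tool_rot: [180.0, 0.0, 8.2]
force: [1.5, -0.4, -1.5]
grip_width: 0.0138
grasp_force: 45.0
```

Request:
{"name": "step_arm", "arguments": {
  "moves": [
    {"dp": [0,0,2],"dr": [0,0,0],"fingers": 1},
    {"dp": [0,0,2],"dr": [0,0,0],"fingers": 1},
    {"dp": [0,0,2],"dr": [0,0,0],"fingers": 1},
    {"dp": [0,0,2],"dr": [0,0,0],"fingers": 1},
    {"dp": [0,0,0],"dr": [0,0,0],"fingers": 1}
  ]
}}

```text
time_s: 16.08
tool_pos: [0.5996, 0.1469, 0.0923]
tool_rot: [180.0, 0.0, 8.2]
force: [0.3, -0.3, -1.3]
grip_width: 0.0136
grasp_force: 45.0
```

Request:
{"name": "step_arm", "arguments": {
  "moves": [
    {"dp": [0,0,3],"dr": [0,0,0],"fingers": 1},
    {"dp": [0,0,3],"dr": [0,0,0],"fingers": 1},
    {"dp": [0,0,3],"dr": [0,0,0],"fingers": 1},
    {"dp": [0,0,3],"dr": [0,0,0],"fingers": 1},
    {"dp": [0,0,2],"dr": [0,0,0],"fingers": 1}
  ]
}}

```text
time_s: 16.7
tool_pos: [0.6001, 0.1471, 0.0813]
tool_rot: [179.9, -0.0, 8.2]
force: [-8.4, -3.4, 25.2]
grip_width: 0.0136
grasp_force: 45.0
```

Request:
{"name": "step_arm", "arguments": {
  "moves": [
    {"dp": [0,0,0],"dr": [0,0,0],"fingers": 1},
    {"dp": [0,0,0],"dr": [0,0,0],"fingers": 1},
    {"dp": [0,0,0],"dr": [0,0,0],"fingers": 1},
    {"dp": [0,0,0],"dr": [0,0,0],"fingers": 1},
    {"dp": [0,0,0],"dr": [0,0,0],"fingers": 1}
  ]
}}

```text
time_s: 17.32
tool_pos: [0.6001, 0.1471, 0.0814]
tool_rot: [179.9, -0.1, 8.2]
force: [-6.1, -3.3, 16.7]
grip_width: 0.0136
grasp_force: 45.0
```

Request:
{"name": "step_arm", "arguments": {
  "moves": [
    {"dp": [0,0,0],"dr": [0,0,0],"fingers": 1},
    {"dp": [0,0,0],"dr": [0,0,0],"fingers": 1},
    {"dp": [0,0,0],"dr": [0,0,0],"fingers": 1},
    {"dp": [0,0,0],"dr": [0,0,0],"fingers": 1},
    {"dp": [0,0,0],"dr": [0,0,0],"fingers": 1}
  ]
}}

```text
time_s: 17.95
tool_pos: [0.6001, 0.1471, 0.0813]
tool_rot: [179.9, -0.1, 8.2]
force: [-7.2, -2.6, 17.3]
grip_width: 0.0137
grasp_force: 45.0
```

Run:
```python
from meas import *
s=shot('scene','scene6'); go([.6001,.1471,.0815],8)
cv2.imwrite('pics/c6.png',cv2.resize(s[140:320,160:430],(780,520),interpolation=cv2.INTER_CUBIC))
```

```text
t 18.0 pos [600.1 147.1  81.4] rot [ 1.7992e+02 -5.0000e-02  8.1600e+00] f [-5.7 -2.7 17.1] grip 13.5 45.0
dp [-0.  -0.  -0.1] dr [ 0.0014 -0.0009  0.0028]
```

View pics/c6.png

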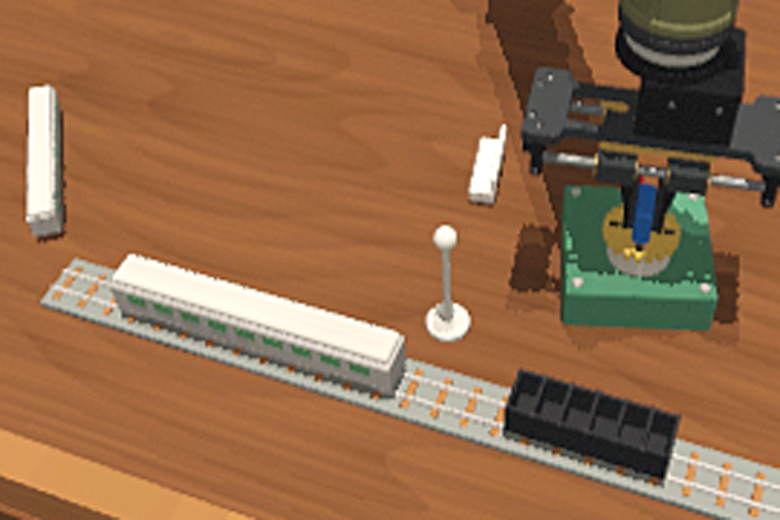

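The crop shows the gear seated on the hub at (642,240) and still gripped, with the coach, hopper, bench and lamp all in place. The press is steady at about 17 N, at the expected height.

```bash
python3 -c "
from cell import env
print(env.sign_off())"
```

```text
the job is handed in; nothing more can be done
None
```

The red knob went all the way out past its click and back home, and the gear is seated in the hub, still held pressed down at about 17 N. The coach, hopper, bench and lamp look unmoved, and the job was handed in at about 18 s with no verdict shown.

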